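# Square up three deep-well plates on a shaker and clamp the row

## Task

Get the shaker ready to run: gently nudge the three deep-well plates along its platform into one tight, straight row, every plate flush with the back rail, the row up against the left-hand stop with no gaps between the plates, and close the sliding clamp on the right, under the clear hood, until it bears on the end of the row. The plates are open, so keep them flat on the platform, do not force anything, and leave the other things on the bench alone.

Things in the scene. Friction and masses are not known exactly. Their poses are not given: they have to be found in the camera images.
- shaker: Bench-top plate shaker at rest, fixed to the bench: white housing, bare aluminium platform 255 (x) x 415 (y) mm, its top at z = 72 mm. Origin: centre of its underside, on the bench; x to its back (away from the robot), y to its left, z up. Back rail and left stop 24 mm high, clear hood over the rear; front and right are open. A clamp track 20 mm wide, 5 mm high lies at x = 83, y = -107 to -205 mm.
- rail_face (a point): point at the foot of the back rail's front face, at the middle of the place for the row (shaker frame x 105, y 42, z 72 mm); the face runs along the shaker's y from -185 to +187 mm
- hood_edge (a point): Middle of the lower right edge of the fixed clear hood (grey trim), 78 mm above the platform (shaker frame x 73, y -155 mm). The hood's flat top, 10 mm thick at the trim, covers the rear from shaker x = 20 to 127 and y = -155 to +190 mm; open at front and right, closed at back and left. The clamp lies under it, so upright fingers cannot follow the tab.
- stop_face (a point): point at the foot of the left stop's inner face, beside the place for the row (shaker frame x 41, y 170, z 72 mm); the face runs along the shaker's x from -100 to +115 mm
- clamp (a joint): Sliding clamp at the right rear of the platform, in m: 0 is fully open, growing as it slides to the shaker's +y (towards the stop), at most 0.045. Its pad face is at shaker y = -110.5 mm when 0; at 0.024 it is 256.5 mm (three plate widths) from the stop. It slides stiffly (about 3 N), stays where left, and spans shaker x = 63 to 103 mm.
- clamp_face (a point): centre of the clamp's rubber pad, on the face that presses on the row, 20 mm above the platform; the pad is 38 mm wide and 26 mm high
- clamp_grip (a point): Centre of the upper part of the clamp's black upright grip tab, 48 mm above the platform, 43 mm to the right (-y) of the pad face. Tab: 12 mm thick (shaker y), 34 mm wide (x), top 59 mm above the platform. It stands on a carriage 17 mm high that reaches 11 to 57 mm behind the pad face; the jaw behind the pad is 33 mm high.
- plate_1: White deep-well plate (one of three alike), a flat block 128 (own x) x 85.5 (own y) x 41 mm with a grid of 12 x 8 square wells in its top and plain upright sides, about 0.18 kg, loose on the platform, lying with its long side roughly from front to back. Origin: centre of its underside. Which plate stands left, middle or right varies; any order is right.
- plate_2: White deep-well plate (one of three alike), a flat block 128 (own x) x 85.5 (own y) x 41 mm with a grid of 12 x 8 square wells in its top and plain upright sides, about 0.18 kg, loose on the platform, lying with its long side roughly from front to back. Origin: centre of its underside. Which plate stands left, middle or right varies; any order is right.
- plate_3: White deep-well plate (one of three alike), a flat block 128 (own x) x 85.5 (own y) x 41 mm with a grid of 12 x 8 square wells in its top and plain upright sides, about 0.18 kg, loose on the platform, lying with its long side roughly from front to back. Origin: centre of its underside. Which plate stands left, middle or right varies; any order is right.
- petri_a: clear petri dish 42 mm wide, 12 mm high, in front of the shaker, loose on the bench; not part of the job, leave it where it is
- petri_b: clear petri dish 45 mm wide, 13 mm high, in front of the shaker, loose on the bench; not part of the job, leave it where it is
- tint_bottle: small white bottle with a dark screw cap, 33 mm wide, 64 mm high, left of the shaker, loose on the bench; not part of the job, leave it where it is
- marker: marker pen 135 mm long, 17 mm thick, lying in front of the shaker, loose on the bench; not part of the job, leave it where it is
- cap: loose teal screw cap 28 mm wide, 13 mm high, left of the shaker, loose on the bench; not part of the job, leave it where it is
There are look-alikes about, which are no part of the job. What is shaped like the plate_2 but orange is not meant.

How it is judged (in metres and radians):
At the end, for the whole second after the job is handed in: All three plates lie flat and at rest on the platform, back edges within 2 mm of the back rail and square to it within 1.4 degrees, in one row from the left stop with gaps of 3 mm in all at most; the clamp is slid up to the end of the row, within 3 mm (clamp joint 0.021 to 0.0265) (x of plate_1 in the frame of shaker between 0.039 and 0.044 m and y of plate_1 in the frame of shaker between -0.0467 and 0.1305 m and z of each of plate_1, plate_2, plate_3 in the frame of shaker below 0.0745 m and angle between the x axis of each of plate_1, plate_2, plate_3 and the x axis of shaker, either way round below 0.025 rad and linear speed of each of plate_1, plate_2, plate_3 below 0.01 m/s and x of plate_2 in the frame of shaker between 0.039 and 0.044 m and y of plate_2 in the frame of shaker between -0.0467 and 0.1305 m and x of plate_3 in the frame of shaker between 0.039 and 0.044 m and y of plate_3 in the frame of shaker between -0.0467 and 0.1305 m and value of joint clamp between 0.021 and 0.0265 m); the robot touches nothing.
It fails at once if a plate is tipped or lifted off the platform (angle between any of plate_1, plate_2, plate_3's own z axis and vertical above 0.15 rad or z of any of plate_1, plate_2, plate_3 in the frame of shaker above 0.085 m).
It fails at once if a plate falls off the platform (z of any of plate_1, plate_2, plate_3 in the frame of shaker below 0.06 m).
It fails at once if a plate is pressed hard (over 40 N by the fingers, or over 80 N against the rail, the stop or the clamp) (contact force between the fingers and plate_1 above 40 N or contact force between any of plate_1, plate_2, plate_3 and shaker above 80 N or contact force between the fingers and plate_2 above 40 N or contact force between the fingers and plate_3 above 40 N).
It fails at once if a bystander on the bench is disturbed (moved by more than 25 mm) (distance of any of petri_a, petri_b, tint_bottle, marker, cap from where it was at the start of the episode above 0.025 m).
It also fails if it takes over 64 s, if anything falls off the work surface, if the arm or the gripper's body presses on something with over 40 N, if the wrist force passes 120 N, or if a joint passes its speed limit or range.

## Robot

A 7-joint arm with a two-finger parallel gripper is mounted at the origin on a cart in front of the work surface, level with it; the furniture and walls round the work are solid. World frame = base frame: x ahead of the robot, y to its left, z up, the work surface at z = 0. Lengths are in mm, angles in rad, forces in N, time in s.
With the tool pointing down it reaches from about 425 to 950 mm from the base axis. Payload 16.7 kg.
Tool frame: the origin (TCP) lies on the centre line of the jaws, within the pads' length; the fingertips stand 17 mm ahead of it and the grasp point (between the pads) lies 2 mm behind it; z points along the fingers, y is the line along which they close (so a half turn about z gives the same grasp; the last joint's range is limited). The gripper opens to 94 mm and grips with 3 to 60 N. Pads are 16 mm wide; open, the fingers measure 119 mm over their backs; the gripper's body (75 mm by 177 mm) begins 78 mm behind the grasp point.
Start: joints at [1.097, 0.426, 0.074, 1.606, -0.034, 1.111, -0.067], TCP at [215.374, -639.677, 186.267] pointing down, gripper open.
Joint ranges: [-2.85, 2.85], [-0.5, 2.14], [-1.23, 1.37], [0.21, 2.46], [-1.02, 4.16], [0.16, 2.05], [-2.73, 2.73]. Speed limits (rad/s): [1.89, 1.89, 2.39, 2.39, 3.01, 3.01, 3.01].

## Interface

Orientations are given as [roll, pitch, yaw] about the fixed x, y, z axes, in that order (R = Rz(yaw) Ry(pitch) Rx(roll)).
In Python, from rig import env, snapshot, camera_model, ticket gives the robot as it stands.
- The arm moves only by the shell command python3 -m creep 'ROWS'. ROWS is JSON, a list of rows, each a list of 7 numbers: the shift along the tool's x, y, z each as a share of 100 mm, from -1 to 1, then the turn, a rotation vector about the tool's x, y, z each as a share of 90 degrees, from -1 to 1, then the opening, from 0 (shut) to 1 (fully open). A call has 1 to 8 rows; each row is the pose to reach, as a shift and turn from the pose commanded when the call began, along the tool's axes at that moment; what a row does not reach only later rows make up. A row lasts 1/12 s, in which the tool goes at most 41.7 mm and 7.16 degrees, less where a joint would pass 70% of its speed; a pose out of reach is approached as far as the arm can. A call with a number of a shift or a turn outside -1 to 1 is refused whole. A call with a gripper value outside its range is refused whole. The fingers move at their own pace and stop on an object; the grip force is fixed at half the most. Time passes only in rows, so rows that repeat a pose let the fingers close. It gives the time, the measured TCP pose, the force, the opening and the grip force at its end, in the units of the state.
- env.sense(): the state, without advancing time (a new reading comes with each control period).
- snapshot(name): name is "scene" or "top" or "wrist"; returns (picture, depth): 384x512x3 uint8, blue, green, red; 384x512 float32, mm along the optical axis (not along the pixel's ray), 0 where there is no reading.
- camera_model(name): a dict with "K" (3x3 intrinsics, pixels), "extrinsics" (4x4, takes a point from camera to world coordinates); the wrist camera has in their place "mount" (4x4, takes a point from camera to tool coordinates, whose origin is the TCP and whose axes are the flange's). Camera axes: x right, y down, z forward; pixel columns grow to the right and rows downward; lengths in mm; the calibration is good to about 2 mm. A picture is of the moment at which its call begins: read the wrist's pose just before it. camera_model takes no time and is no camera call.
- ticket.sign_off(): hands the job in; it is judged then, once.
The state is a dict: "time": time; "joints": joint angles; "joint_velocities": joint speeds; "joint_torque": joint torques, N m; "position": TCP position; "tool_rot": TCP orientation; "ft_force": force on the tool from outside, world axes, zero at the start; "wrist_torque": the same for the moment, N m; "finger_gap": finger opening in mm; "grasp_force": force on a finger pad.
Only numpy, scipy, OpenCV 4.12 (cv2) and the standard library are available. Lean on these libraries where they do the work, as an engineer would, in place of code of your own. Each camera call takes 0.05 s, during which the arm holds its last target. There are 200 camera calls.

## Working session

There is one attempt and no reset: what is moved stays moved. The work goes in short steps, Python scripts to look and compute and a shell command to move; the robot and the scene stay as the last step left them, time stands still between calls to the robot, and variables do not carry over. Pictures are saved under pics/ and viewed, at most 10 in all, crops included, and the job is handed in when it is done.

```bash
ls; mkdir -p pics; python3 - <<'E'
from rig import env,snapshot,camera_model
import cv2,numpy as np
s=env.sense();print(s['time'],s['position'],s['tool_rot'],s['finger_gap'],s['ft_force'])
a=[]
for n in('scene','top'):
    p,d=snapshot(n);cv2.imwrite(f'pics/{n}0.png',p);np.save(f'pics/{n}0.npy',d)
    m=camera_model(n);print(n,np.round(m['K'],1).tolist(),np.round(m['extrinsics'],3).tolist())
print(np.round(camera_model('wrist')['mount'],3).tolist())
E
```

```text
pics
0.0 [ 215.22745344 -639.29553062  185.59905761] [-3.14036067e+00  7.25708067e-05  3.24734850e-01] 94.13127988243298 [ 0.21562875  0.02115947 -0.16870065]
scene [[460.1, 0.0, 260.4], [0.0, 460.1, 195.2], [0.0, 0.0, 1.0]] [[-0.772, -0.365, 0.521, -230.144], [-0.636, 0.414, -0.651, 906.264], [0.022, -0.834, -0.552, 902.018], [0.0, 0.0, 0.0, 1.0]]
top [[454.6, 0.0, 249.7], [0.0, 454.6, 190.4], [0.0, 0.0, 1.0]] [[-0.008, -0.98, 0.196, 259.369], [-1.0, 0.008, -0.003, -10.459], [0.002, -0.196, -0.981, 1433.768], [0.0, 0.0, 0.0, 1.0]]
[[0.001, -0.968, -0.252, 72.921], [1.0, 0.0, 0.0, 0.423], [-0.0, -0.252, 0.968, -198.674], [0.0, 0.0, 0.0, 1.0]]
```

View pics/top0.png

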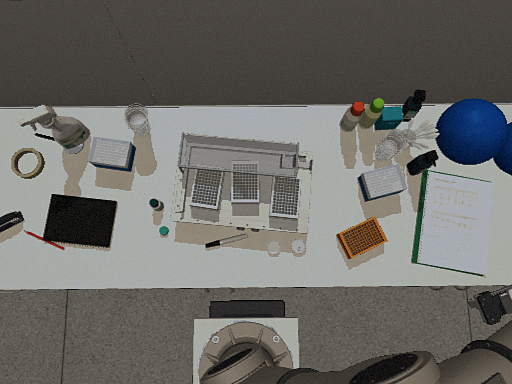

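View pics/scene0.png

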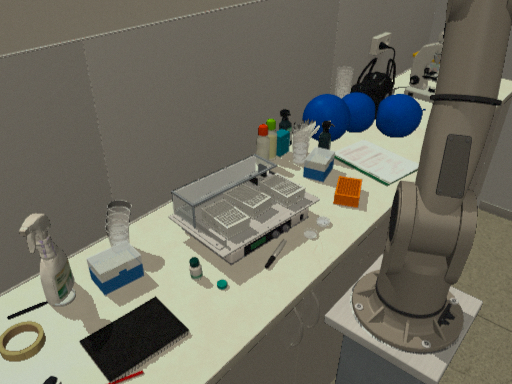

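Top view: white plates at about (206,187), (245,183) and (286,195) on the shaker. The clamp is near (303,162). Look-alikes: the orange plate at (361,238) and the tip boxes at (112,153) and (381,183). The three white ones on the platform are the right ones. I'll check them in a close crop.

```bash
python3 - <<'E'
import cv2,numpy as np
p=cv2.imread('pics/top0.png')[120:240,165:325]
cv2.imwrite('pics/crop0.png',cv2.resize(p,None,fx=5,fy=5,interpolation=cv2.INTER_CUBIC))
d=np.load('pics/top0.npy')
from rig import camera_model
m=camera_model('top');K=m['K'];E=m['extrinsics']
def pt(u,v,dd=None):
    z=d[v,u]; return np.round((E@np.r_[np.linalg.inv(K)@[u,v,1]*z,1])[:3])
for q in[(206,187),(245,183),(286,195),(186,215),(306,220),(240,215),(303,162),(240,152),(182,180),(260,225)]:print(q,pt(*q))
E
```

```text
(206, 187) [536. 115. 108.]
(245, 183) [551.  -1.  91.]
(286, 195) [ 513. -124.   96.]
(186, 215) [458. 178.  73.]
(306, 220) [ 440. -184.   72.]
(240, 215) [456.  15.  74.]
(303, 162) [ 620. -180.   76.]
(240, 152) [630.  13. 155.]
(182, 180) [566. 192.  74.]
(260, 225) [426. -45.  72.]
```

View pics/crop0.png

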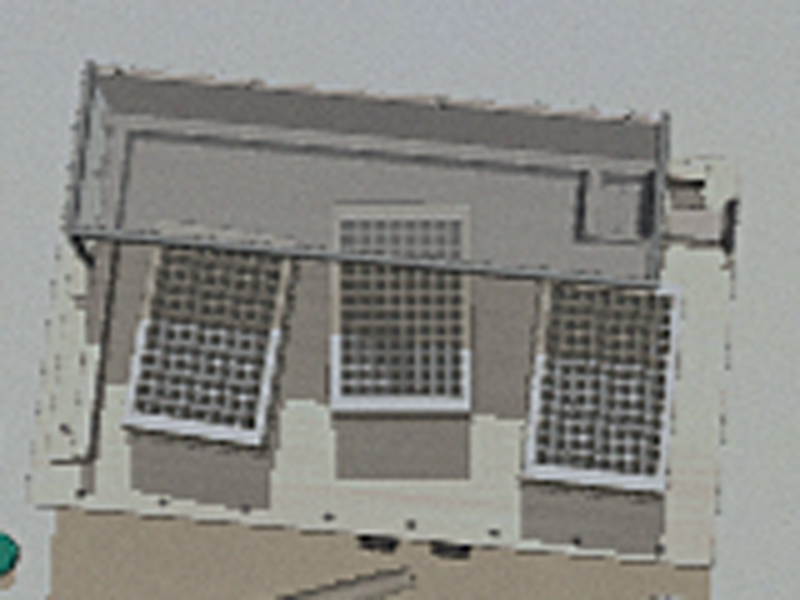

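The crop confirms three white gridded plates, with front edges at crop (195,435), (400,410) and (595,480). It also shows the hood trim corners, the left stop at (95,350) and the clamp at (610,205). Next is the shaker frame from the hood corners and the plate corners, both by ray casting.

```bash
cat > h.py <<'E'
import numpy as np,cv2
from rig import env,snapshot,camera_model
from scipy.spatial.transform import Rotation as R
def cast(n,uv,z,E=None):
    m=camera_model(n);E=m['extrinsics'] if E is None else E
    uv=np.atleast_2d(uv).astype(float);r=(np.linalg.inv(m['K'])@np.c_[uv,np.ones(len(uv))].T).T@np.array(E)[:3,:3].T
    o=np.array(E)[:3,3];return o+r*((z-o[2])/r[:,2])[:,None]
def wristE():
    s=env.sense();T=np.eye(4);T[:3,:3]=R.from_euler('xyz',s['tool_rot']).as_matrix();T[:3,3]=s['position']
    return T@np.array(camera_model('wrist')['mount'])
def fit(P,Q): # Q shaker pts -> P world, 2D
    P=np.array(P)[:,:2];Q=np.array(Q,float);a=P-P.mean(0);b=Q-Q.mean(0)
    th=np.arctan2((b[:,0]*a[:,1]-b[:,1]*a[:,0]).sum(),(a*b).sum())
    M=np.array([[np.cos(th),-np.sin(th)],[np.sin(th),np.cos(th)]]);t=P.mean(0)-M@Q.mean(0)
    return th,t,M,np.round(P-(Q@M.T+t),1)
E
python3 - <<'E'
from h import *
c=lambda L:np.array([[165+(x+.5)/5-.5,120+(y+.5)/5-.5] for x,y in L])
top=cast('top',c([(660,285),(75,237),(90,65),(665,115)]),160)
th,t,M,r=fit(top,[(20,-155),(20,190),(127,190),(127,-155)])
print(np.degrees(th),t,r.tolist())
pl={'L':[(128,425),(262,443),(290,258),(158,248)],'M':[(332,410),(470,410),(468,207),(337,207)],'R':[(525,478),(665,490),(678,290),(545,283)]}
for k,v in pl.items():
    P=cast('top',c(v),113)[:,:2];S=(P-t)@M
    e=S[2]-S[1]+S[3]-S[0];print(k,S.round().tolist(),S.mean(0).round(1),'yaw',np.degrees(np.arctan2(e[1],e[0])).round(1))
print('front edge',((cast('top',c([(30,505),(712,565),(740,160)]),72)[:,:2]-t)@M).round(1).tolist())
# two view check: hood front-left corner in scene, by depth-free triangulation later
from math import *
g=lambda x,y:(M@[x,y]+t).round(1)
for n,q in dict(front=(-127,0),right=(-20,-120),tab=(83,-153.5),stop=(41,170)).items():print(n,g(*q))
E
python3 - <<'E'
import cv2
p=cv2.imread('pics/scene0.png')[150:265,160:330]
cv2.imwrite('pics/crop1.png',cv2.resize(p,None,fx=4.7,fy=4.7,interpolation=cv2.INTER_CUBIC))
E
```

```text
-5.279790193657205 [546.13468388   4.83323634] [[2.2, 1.5], [1.5, -5.1], [-1.1, -1.8], [-2.6, 5.5]]
L [[-77.0, 149.0], [-81.0, 70.0], [31.0, 64.0], [31.0, 143.0]] [-24.2 106.5] yaw -3.1
M [[-58.0, 30.0], [-52.0, -51.0], [72.0, -40.0], [65.0, 39.0]] [ 6.6 -5.2] yaw 4.5
R [[-89.0, -86.0], [-89.0, -168.0], [31.0, -168.0], [29.0, -89.0]] [ -29.7 -127.9] yaw -0.8
front edge [[-124.6, 208.7], [-126.3, -203.1], [127.0, -205.6]]
front [419.7  16.5]
right [ 515.2 -112.8]
tab [ 614.7 -155.7]
stop [602.6 170.3]
```

View pics/crop1.png

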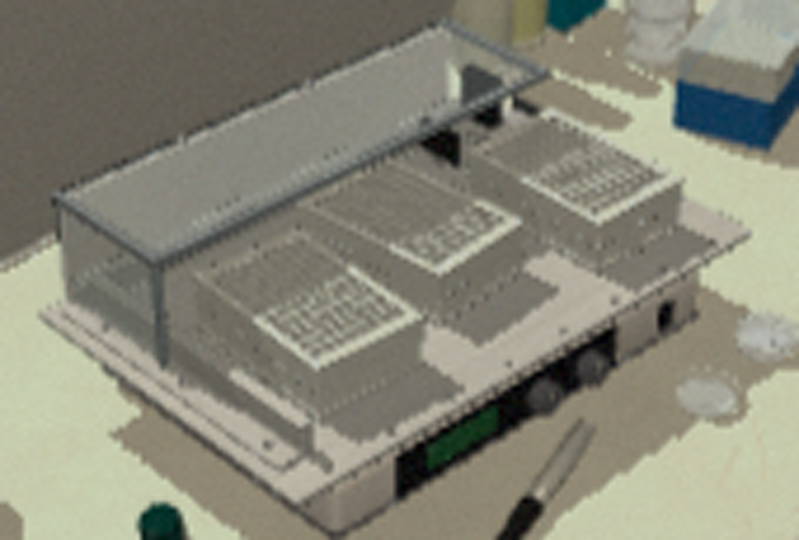

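The scene crop agrees: hood front-left corner at (158,260), tab at (440,145), all three plates flat. The front and right housing edges land at -125 and -205 in my fitted frame, as they should. I'll start the approach to the right of the row and check heights across the two views.

```bash
cat >> h.py <<'E'
th=np.radians(-5.28);t=np.array([546.1,4.8]);M=np.array([[np.cos(th),-np.sin(th)],[np.sin(th),np.cos(th)]])
def st(*tg):
    s=env.sense();Rm=R.from_euler('xyz',s['tool_rot']).as_matrix();p=s['position']
    print('t',round(s['time'],2),'S',((p[:2]-t)@M).round(1),'z',p[2].round(1),'yaw-th',np.degrees(s['tool_rot'][2]-th).round(2),'rp',np.degrees(s['tool_rot'][:2]).round(1),'F',np.round(s['ft_force'],1),'gap',round(s['finger_gap'],1),'j',np.round(s['joints'],2).tolist())
    for x,y,z in tg: print('  to',(x,y,z),'tool shift/100',(Rm.T@(np.r_[M@[x,y]+t,z]-p)/100).round(3))
def tri(a,b):
    A=[];B=[]
    for n,uv in(('top',a),('scene',b)):
        o=np.array(camera_model(n)['extrinsics'])[:3,3];d=cast(n,uv,0)[0]-o;d/=np.linalg.norm(d);Q=np.eye(3)-np.outer(d,d);A.append(Q);B.append(Q@o)
    p=np.linalg.solve(sum(A),sum(B));return ((p[:2]-t)@M).round(1),p[2].round(1)
E
python3 - <<'E'
from h import *
T=lambda x,y:(165+(x+.5)/5-.5,120+(y+.5)/5-.5)
S=lambda x,y:(160+(x+.5)/4.7-.5,150+(y+.5)/4.7-.5)
print('L fl',tri(T(128,425),S(317,367)),'M fl',tri(T(332,410),S(440,272)),'R fl',tri(T(525,478),S(597,222)),'R fr',tri(T(665,490),S(683,185)),'hood fl',tri(T(75,237),S(158,260)),'hood fr',tri(T(660,285),S(548,72)),'plat fr',tri(T(712,565),S(750,232)))
E
python3 -m creep '[[0.33,-0.27,-0.5,0,0,0,1],[0.66,-0.54,-0.5,0,0,0,1],[1,-0.83,-0.5,0,0,0,0.64],[1,-0.83,-0.5,0,0,0,0.64]]'
python3 -m creep '[[0.33,-0.27,0,0,0,0,0.64],[0.66,-0.54,0,0,0,0,0.64],[1,-0.83,0,0,0,0,0.64],[1,-0.83,0,0,0,0,0.64]]'
python3 -c "
from h import *;st((-35,-205,180))"
```

```text
L fl (array([-77.1, 149.6]), np.float64(109.7)) M fl (array([-59.1,  29.9]), np.float64(112.4)) R fl (array([-89.5, -86.3]), np.float64(112.0)) R fr (array([ -90.4, -170.5]), np.float64(104.8)) hood fl (array([ 23.6, 186.3]), np.float64(154.1)) hood fr (array([  22.6, -154.9]), np.float64(152.4)) plat fr (array([-127.3, -204.5]), np.float64(68.1))
time: 0.43
position: [286.4, -525.8, 237.1]
tool_rot: [3.141, -0.001, 0.328]
ft_force: [0.7, 0.1, 0.4]
finger_gap: 83.9
grasp_force: 0.0
time: 0.77
position: [356.1, -412.3, 236.3]
tool_rot: [-3.14, -0.002, 0.332]
ft_force: [1.2, -0.5, 1.3]
finger_gap: 60.5
grasp_force: 0.0
t 0.77 S [-150.8 -432.8] z 236.3 yaw-th 24.3 rp [-1.799e+02 -1.000e-01] F [ 1.2 -0.5  1.3] gap 60.5 j [0.79, 0.17, -0.05, 1.84, 0.01, 1.13, -0.51]
  to (-35, -205, 180) tool shift/100 [ 1.992 -1.599  0.569]
```

```bash

python3 -m creep '[[0.33,-0.27,0,0,0,-0.07,0.64],[0.66,-0.54,0,0,0,-0.15,0.64],[1,-0.8,0,0,0,-0.22,0.64],[1,-0.8,0,0,0,-0.3,0.64],[1,-0.8,0,0,0,-0.37,0.64],[1,-0.8,0,0,0,-0.37,0.64]]' >/dev/null
python3 -m creep '[[0,0,0,0,0,-0.07,0.64],[0,0,0,0,0,-0.15,0.64],[0,0,0,0,0,-0.22,0.64],[0,0,0,0,0,-0.3,0.64],[0,0,0,0,0,-0.36,0.64],[0,0,0,0,0,-0.36,0.64],[0,0,0,0,0,-0.36,0.64]]'
python3 -c "
from h import *;st((-35,-205,180),(-35,-205,101))"
```

```text
time: 1.85
position: [420.8, -311.2, 236.1]
tool_rot: [-3.141, -0.0, 1.465]
ft_force: [-0.2, -0.6, -0.1]
finger_gap: 60.0
grasp_force: 0.0
t 1.85 S [ -95.7 -326.2] z 236.1 yaw-th 89.19 rp [-180.   -0.] F [-0.2 -0.6 -0.1] gap 60.0 j [0.73, 0.15, -0.24, 1.87, 0.04, 1.13, 0.37]
  to (-35, -205, 180) tool shift/100 [1.22  0.59  0.561]
  to (-35, -205, 101) tool shift/100 [1.22  0.59  1.351]
```

```bash

python3 -m creep '[[0.33,0.2,0.1,0,0,0,0.64],[0.66,0.4,0.3,0,0,0,0.64],[1,0.59,0.5,0,0,-0.009,0.64],[1,0.59,0.5,0,0,-0.009,0.64],[1,0.59,0.5,0,0,-0.009,0.64]]' >/dev/null
python3 -m creep '[[0.19,0,0,0,0,0,0.64],[0.19,0,0.4,0,0,0,0.64],[0.19,0,0.85,0,0,0,0.64],[0.19,0,0.85,0,0,0,0.64],[0.19,0,0.85,0,0,0,0.64]]'
python3 - <<'E'
from h import *
st((-35,-205,101));E=wristE();p,d=snapshot('wrist');cv2.imwrite('pics/w1.png',p);np.save('pics/w1.npy',E)
E
```

```text
time: 2.68
position: [489.8, -199.0, 100.5]
tool_rot: [-3.138, -0.001, 1.482]
ft_force: [-0.4, -0.0, 0.4]
finger_gap: 60.4
grasp_force: 0.0
t 2.68 S [ -37.3 -208.1] z 100.5 yaw-th 90.18 rp [-179.8   -0. ] F [-0.4 -0.   0.4] gap 60.4 j [0.54, 0.31, -0.33, 2.0, 0.13, 0.86, 0.06]
  to (-35, -205, 101) tool shift/100 [ 0.031  0.023 -0.005]
```

View pics/w1.png

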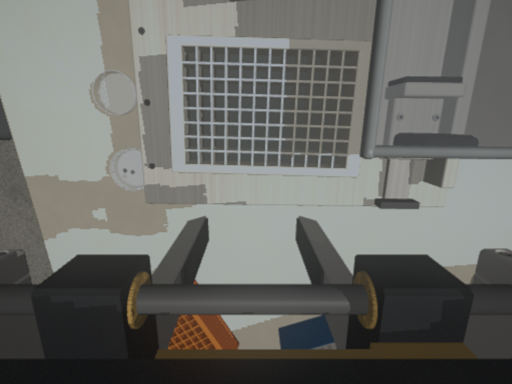

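Wrist view: the right plate's corners are at about (167,38), (368,38), (358,175) and (172,172). Hood corner at (368,153), fingertips at about (200,222) and (305,222), so they are clear of the plate and in front of the hood. I'll recompute positions from this view.

```bash
python3 - <<'E'
from h import *
E=np.load('pics/w1.npy');f=lambda uv,z:((cast('wrist',uv,z,E)[:,:2]-t)@M).round(1).tolist()
print('plate',f([(167,38),(368,38),(358,175),(172,172)],113))
print('hood corner',f([(366,156)],152),'plat corner/edge',f([(134,2),(144,205),(440,206)],72))
print('tab',f([(396,135),(475,140)],131),'pad jaw',f([(390,80)],105))
E
python3 -m creep '[[0.1,0.02,0,0,0,0,0.64],[0.2,0.02,0,0,0,0,0.64],[0.25,0.02,0,0,0,0,0.64],[0.3,0.02,0,0,0,0,0.64],[0.3,0.02,0,0,0,0,0.64]]'
python3 -c "
from h import *;st((-35,-100,101))"
```

```text
plate [[-88.8, -88.2], [32.6, -87.9], [35.0, -172.0], [-91.4, -170.4]]
hood corner [[23.2, -154.2]] plat corner/edge [[-122.2, -54.5], [-129.3, -206.8], [123.1, -206.5]]
tab [[48.1, -144.3], [95.3, -147.0]] pad jaw [[52.6, -110.5]]
time: 3.15
position: [496.5, -167.2, 102.1]
tool_rot: [3.14, 0.0, 1.487]
ft_force: [0.2, 0.4, -1.1]
finger_gap: 60.2
grasp_force: 0.0
t 3.15 S [ -33.5 -175.8] z 102.1 yaw-th 90.48 rp [179.9   0. ] F [ 0.2  0.4 -1.1] gap 60.2 j [0.49, 0.3, -0.34, 2.01, 0.13, 0.85, -0.0]
  to (-35, -100, 101) tool shift/100 [ 0.758 -0.009  0.011]
```

```bash

python3 -m creep '[[0.05,0,0,0,0,0,0.64],[0.1,0,0,0,0,0,0.64],[0.15,0,0,0,0,0,0.64],[0.2,0,0,0,0,0,0.64],[0.25,0,0,0,0,0,0.64],[0.3,0,0,0,0,0,0.64],[0.35,0,0,0,0,0,0.64],[0.4,0,0,0,0,0,0.64]]'
python3 -m creep '[[0.03,0,0,0,0,0,0.64],[0.07,0,0,0,0,0,0.64],[0.1,0,0,0,0,0,0.64],[0.13,0,0,0,0,0,0.64],[0.16,0,0,0,0,0,0.64],[0.2,0,0,0,0,0,0.64],[0.2,0,0,0,0,0,0.64]]'
python3 - <<'E'
from h import *
st((-35,-94.5,101));p,d=snapshot('top');cv2.imwrite('pics/t2.png',cv2.resize(p[120:240,165:325],None,fx=5,fy=5,interpolation=cv2.INTER_CUBIC))
E
```

```text
time: 3.82
position: [499.5, -128.1, 101.3]
tool_rot: [-3.142, -0.0, 1.486]
ft_force: [0.3, -0.4, -0.3]
finger_gap: 60.1
grasp_force: 0.0
time: 4.4
position: [501.2, -107.9, 101.3]
tool_rot: [3.142, -0.0, 1.486]
ft_force: [-0.3, 1.3, 0.1]
finger_gap: 60.3
grasp_force: 0.0
t 4.4 S [ -34.3 -116.4] z 101.3 yaw-th 90.44 rp [180.  -0.] F [-0.3  1.3  0.1] gap 60.3 j [0.41, 0.29, -0.37, 2.03, 0.14, 0.85, -0.13]
  to (-35, -94.5, 101) tool shift/100 [ 0.219 -0.005  0.003]
```

View pics/t2.png

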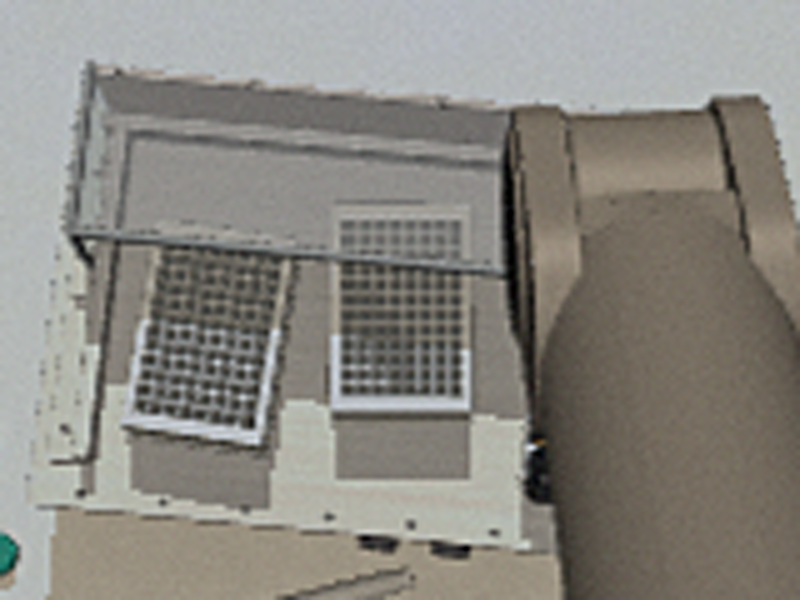

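The top view shows the middle plate unmoved at (332-470, 207-410), although the push should have reached it. I'll check with the wrist camera.

```bash
python3 - <<'E'
from h import *
p,d=snapshot('wrist');cv2.imwrite('pics/w2.png',p)
E
```

```text
(no output)
```

View pics/w2.png

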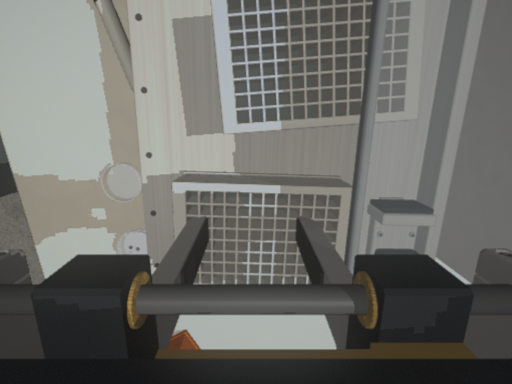

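```bash
python3 - <<'E'
from h import *
E=wristE();f=lambda uv,z:((cast('wrist',uv,z,E)[:,:2]-t)@M).round(1).tolist()
for z in(113,72):print(z,f([(175,175),(348,178),(175,190),(345,190),(190,285),(320,288)],z),'mid',f([(232,132),(418,118)],z))
p,d=snapshot('wrist');K=camera_model('wrist')['K']
for u,v in[(250,178),(250,188),(250,230),(250,270),(250,283),(270,100),(250,150),(195,235),(310,235)]:
    z=d[v,u];q=(E@np.r_[np.linalg.inv(K)@[u,v,1]*z,1])[:3];print(u,v,((q[:2]-t)@M).round(),q[2].round())
E
```

```text
113 [[-86.8, -81.8], [31.6, -83.0], [-87.5, -92.4], [30.3, -91.5], [-80.7, -166.8], [18.3, -168.6]] mid [[-47.6, -52.8], [73.2, -42.9]]
72 [[-98.3, -89.9], [46.1, -91.4], [-99.0, -102.8], [44.5, -101.7], [-90.8, -193.6], [29.9, -195.8]] mid [[-50.4, -54.5], [96.9, -42.6]]
250 178 [-36. -87.] 96.0
250 188 [-36. -91.] 113.0
250 230 [ -35. -128.] 96.0
250 270 [ -35. -156.] 109.0
250 283 [ -35. -165.] 112.0
270 100 [-22. -31.] 95.0
250 150 [-36. -69.] 73.0
195 235 [ -66. -108.] 153.0
310 235 [  -1. -107.] 154.0
```

```bash
python3 - <<'E'
from h import *
E=wristE();p,d=snapshot('wrist');K=camera_model('wrist')['K'];print(K)
iT=np.linalg.inv(np.array(camera_model('wrist')['mount']))
for x in(8,-8):
  for y in(30,42):
    for z in(17,):
      q=K@(iT@[x,y,z,1])[:3];print('tip proj',x,y,(q[:2]/q[2]).round())
for u in(185,195,205,300,308):
  print(u,[(v,int(((E@np.r_[np.linalg.inv(K)@[u,v,1]*d[v,u],1])[2]))) for v in range(205,290,8)])
c=p[160:300,140:380];cv2.imwrite('pics/w3.png',cv2.resize(c,None,fx=3.2,fy=3.2,interpolation=cv2.INTER_CUBIC))
E
```

```text
[[278.49631589   0.         251.85093115]
 [  0.         278.49631589 191.80071897]
 [  0.           0.           1.        ]]
tip proj 8 30 [289. 202.]
tip proj 8 42 [303. 202.]
tip proj -8 30 [288. 221.]
tip proj -8 42 [303. 221.]
185 [(205, 112), (213, 113), (221, 112), (229, 145), (237, 157), (245, 166), (253, 175), (261, 180), (269, 187), (277, 186), (285, 231)]
195 [(205, 94), (213, 111), (221, 130), (229, 144), (237, 155), (245, 163), (253, 164), (261, 166), (269, 168), (277, 106), (285, 231)]
205 [(205, 95), (213, 111), (221, 127), (229, 132), (237, 133), (245, 133), (253, 101), (261, 111), (269, 110), (277, 106), (285, 231)]
300 [(205, 113), (213, 112), (221, 129), (229, 138), (237, 138), (245, 141), (253, 141), (261, 109), (269, 105), (277, 101), (285, 231)]
308 [(205, 112), (213, 103), (221, 130), (229, 145), (237, 155), (245, 163), (253, 163), (261, 165), (269, 167), (277, 101), (285, 231)]
```

View pics/w3.png

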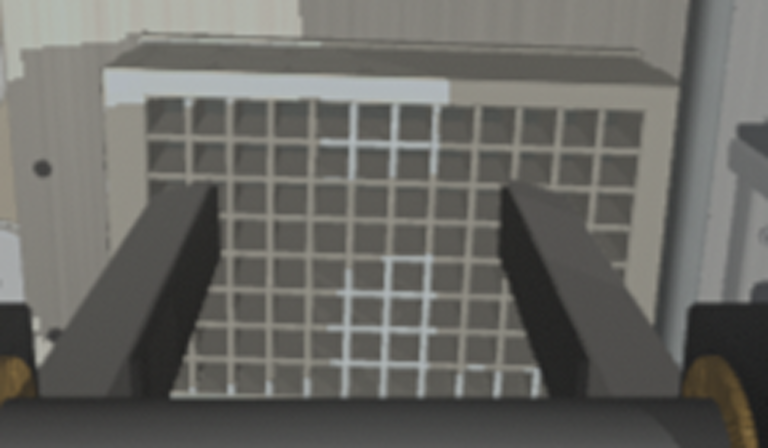

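```bash
python3 - <<'E'
import cv2
a=cv2.imread('pics/w1.png',0);b=cv2.imread('pics/w2.png',0)
for u in(190,196,200,205,300,305,310):print(u,a[204:232:2,u].tolist(),b[204:232:2,u].tolist())
E
python3 -m creep '[[0,0,0,0,0,0,0.64]]'
python3 - <<'E'
from h import *
m=camera_model('wrist');print(np.round(m['mount'],3).tolist());s=env.sense();print({k:np.round(v,3).tolist() for k,v in s.items()})
E
```

```text
190 [129, 136, 167, 167, 167, 167, 166, 167, 107, 81, 82, 83, 81, 81] [109, 73, 82, 91, 92, 112, 110, 73, 81, 82, 82, 82, 82, 81]
196 [145, 168, 167, 168, 167, 167, 168, 123, 81, 83, 82, 82, 82, 82] [116, 84, 92, 91, 90, 102, 123, 84, 83, 83, 83, 82, 81, 82]
200 [154, 167, 167, 167, 167, 166, 156, 83, 82, 82, 82, 78, 71, 59] [124, 98, 97, 97, 98, 110, 124, 83, 83, 82, 81, 77, 68, 52]
205 [154, 168, 167, 167, 167, 167, 117, 73, 58, 54, 54, 55, 54, 54] [128, 83, 91, 92, 91, 94, 104, 64, 49, 46, 44, 44, 43, 43]
300 [156, 157, 168, 168, 168, 168, 112, 85, 79, 67, 58, 57, 56, 57] [114, 134, 126, 127, 126, 130, 97, 79, 73, 56, 41, 39, 40, 40]
305 [161, 163, 167, 168, 168, 168, 167, 94, 87, 88, 87, 88, 86, 79] [88, 127, 98, 84, 90, 89, 89, 80, 80, 80, 80, 79, 81, 74]
310 [162, 164, 168, 168, 168, 168, 168, 147, 87, 86, 87, 87, 86, 86] [89, 119, 106, 81, 81, 81, 85, 98, 80, 81, 80, 80, 80, 83]
time: 4.68
position: [501.0, -108.9, 101.3]
tool_rot: [-3.142, 0.0, 1.485]
ft_force: [-0.7, 0.6, -0.8]
finger_gap: 60.4
grasp_force: 0.0
[[0.001, -0.968, -0.252, 72.474], [1.0, 0.001, 0.0, 0.258], [0.0, -0.252, 0.968, -198.674], [0.0, 0.0, 0.0, 1.0]]
{'time': 4.683, 'joints': [0.408, 0.287, -0.371, 2.029, 0.137, 0.849, -0.126], 'joint_velocities': [0.001, 0.001, 0.0, -0.0, -0.001, -0.0, -0.001], 'joint_torque': [-0.122, -69.369, -3.372, -37.721, -0.044, 0.007, 0.002], 'position': [501.049, -108.936, 101.272], 'tool_rot': [-3.142, 0.0, 1.485], 'ft_force': [-0.67, 0.581, -0.791], 'wrist_torque': [-0.045, -0.053, -0.035], 'grasp_force': 0.0, 'finger_gap': 60.359}
```

The fingers passed over the plate untouched: their outline is the same in both wrist pictures, and the tip depth is above the plate top. The tips must be shorter than I assumed, so I'll measure them and the gripper body in the tool frame from depth.

```bash
python3 - <<'E'
from h import *
m=camera_model('wrist');K=m['K'];Mt=np.array(m['mount']);p,d=snapshot('wrist')
tl=lambda u,v:(Mt@np.r_[np.linalg.inv(K)@[u,v,1]*d[v,u],1])[:3].round().tolist()
for q in[(205,219),(200,222),(196,222),(190,226),(195,250),(300,219),(305,222),(170,275),(100,275),(100,320),(60,290),(250,292),(250,310),(250,360),(20,265),(20,300),(400,300)]:print('wrist',q,d[q[1],q[0]].round(),tl(*q))
# scene camera: all points above z=62 around tool, in tool frame
E=np.array(camera_model('scene')['extrinsics']);K=camera_model('scene')['K'];p,d=snapshot('scene')
v,u=np.mgrid[0:384,0:512];X=np.c_[u.ravel(),v.ravel(),np.ones(u.size)]@np.linalg.inv(K).T*d.reshape(-1,1);X=X@E[:3,:3].T+E[:3,3]
s=env.sense();T=R.from_euler('xyz',s['tool_rot']).as_matrix();L=(X-s['position'])@T
dark=p.reshape(-1,3).max(1)<110
k=(abs(L[:,0])<100)&(abs(L[:,1])<120)&(L[:,2]<-8)&(L[:,2]>-260)&(d.ravel()>0)&dark
for z in range(-8,-200,-8):
    q=L[k&(L[:,2]<z)&(L[:,2]>=z-8)]
    if len(q)>3:print(z,len(q),'x',np.percentile(q[:,0],[3,97]).round(),'y',np.percentile(q[:,1],[3,97]).round())
E
```

```text
wrist (205, 219) 188.0 [7.0, -31.0, -22.0]
wrist (200, 222) 176.0 [10.0, -33.0, -33.0]
wrist (196, 222) 177.0 [9.0, -35.0, -33.0]
wrist (190, 226) 171.0 [9.0, -38.0, -39.0]
wrist (195, 250) 148.0 [5.0, -30.0, -63.0]
wrist (300, 219) 182.0 [9.0, 32.0, -27.0]
wrist (305, 222) 177.0 [9.0, 34.0, -33.0]
wrist (170, 275) 117.0 [9.0, -34.0, -94.0]
wrist (100, 275) 72.0 [34.0, -39.0, -135.0]
wrist (100, 320) 68.0 [25.0, -37.0, -141.0]
wrist (60, 290) 67.0 [33.0, -46.0, -140.0]
wrist (250, 292) 75.0 [27.0, -0.0, -133.0]
wrist (250, 310) 75.0 [23.0, -0.0, -134.0]
wrist (250, 360) 60.0 [23.0, -0.0, -150.0]
wrist (20, 265) 87.0 [28.0, -72.0, -120.0]
wrist (20, 300) 75.0 [25.0, -62.0, -133.0]
wrist (400, 300) 67.0 [31.0, 36.0, -141.0]
-8 10 x [-31.  91.] y [-40.  96.]
-16 5 x [-5.  8.] y [25. 29.]
-24 17 x [-4. 11.] y [-42.  34.]
-32 22 x [-4. 12.] y [-45.  37.]
-40 20 x [-3. 14.] y [-47.  42.]
-48 105 x [-5. 90.] y [-47.  92.]
-56 42 x [-7. 92.] y [-47.  79.]
-64 26 x [-7. 14.] y [-49.  36.]
-72 22 x [-6. 14.] y [-47.  33.]
-80 21 x [-6. 14.] y [-46.  34.]
-88 29 x [-7. 12.] y [-47.  36.]
-96 18 x [-3. 12.] y [-48.  33.]
-104 12 x [-0. 13.] y [-46.  36.]
-112 16 x [-11.  33.] y [-73.  73.]
-120 70 x [-25.  36.] y [-85.  72.]
-128 137 x [-16.  36.] y [-86.  70.]
-136 117 x [-18.  37.] y [-89.  71.]
-144 98 x [-13.  36.] y [-91.  77.]
-152 331 x [-27.  35.] y [-92.  82.]
-160 99 x [-20.  32.] y [-92.  72.]
-168 39 x [-10.  26.] y [-46.  11.]
-176 50 x [-9. 26.] y [-45.  10.]
-184 28 x [-11.  26.] y [-45. -12.]
-192 38 x [-18.  37.] y [-46.   4.]
```

Both the wrist and scene depth agree. Tips are about 20 mm behind the reported TCP and the body about 117 mm behind, so the whole tool sits about 37 mm higher than reported. No plate has been touched. I'll back out to the right, drop 35 mm, and push again.

```bash

python3 -m creep '[[-0.3,0,0,0,0,0,0.64],[-0.6,0,0,0,0,0,0.64],[-0.88,0,0,0,0,0.005,0.64],[-0.88,0,0,0,0,0.005,0.64],[-0.88,0,0.2,0,0,0.005,0.64],[-0.88,0,0.35,0,0,0.005,0.64],[-0.88,0,0.35,0,0,0.005,0.64]]'
python3 -m creep '[[0.08,0,0,0,0,0,0.64],[0.16,0,0,0,0,0,0.64],[0.22,0,0,0,0,0,0.64],[0.27,0,0,0,0,0,0.64],[0.31,0,0,0,0,0,0.64],[0.35,0,0,0,0,0,0.64],[0.4,0,0,0,0,0,0.64],[0.45,0,0,0,0,0,0.64]]'
python3 - <<'E'
from h import *
st();E=wristE();p,d=snapshot('wrist');K=camera_model('wrist')['K']
for v in range(150,235,6):
    z=d[v,250];q=(E@np.r_[np.linalg.inv(K)@[250,v,1]*z,1])[:3];print(v,((q[:2]-t)@M).round(),q[2].round(),end=' | ')
E
```

```text
time: 5.37
position: [492.1, -196.0, 64.0]
tool_rot: [-3.138, -0.001, 1.477]
ft_force: [-1.1, 0.8, -0.9]
finger_gap: 60.5
grasp_force: 0.0
time: 6.03
position: [497.9, -151.4, 66.5]
tool_rot: [3.141, 0.0, 1.477]
ft_force: [-0.3, -2.1, 1.3]
finger_gap: 60.2
grasp_force: 1.0
t 6.03 S [ -33.6 -159.9] z 66.5 yaw-th 89.93 rp [180.   0.] F [-0.3 -2.1  1.3] gap 60.2 j [0.45, 0.34, -0.33, 2.04, 0.16, 0.78, -0.07]
150 [ -34. -106.] 94.0 | 156 [ -34. -107.] 108.0 | 162 [ -34. -113.] 95.0 | 168 [ -34. -116.] 98.0 | 174 [ -34. -117.] 112.0 | 180 [ -34. -124.] 95.0 | 186 [ -34. -125.] 107.0 | 192 [ -34. -132.] 96.0 | 198 [ -34. -134.] 101.0 | 204 [ -34. -134.] 113.0 | 210 [ -34. -144.] 94.0 | 216 [ -34. -144.] 106.0 | 222 [ -34. -145.] 113.0 | 228 [ -34. -149.] 113.0 | 234 [ -35. -170.] 72.0 |
```

```bash

python3 -m creep '[[0.04,0,0,0,0,0,0.64],[0.08,0,0,0,0,0,0.64],[0.13,0,0,0,0,0,0.64],[0.17,0,0,0,0,0,0.64],[0.21,0,0,0,0,0,0.64],[0.26,0,0,0,0,0,0.64],[0.3,0,0,0,0,0,0.64]]'
python3 -m creep '[[0.04,0,0,0,0,0,0.64],[0.08,0,0,0,0,0,0.64],[0.12,0,0,0,0,0,0.64],[0.15,0,0,0,0,0,0.64],[0.19,0,0,0,0,0,0.64],[0.23,0,0,0,0,0,0.64],[0.27,0,0,0,0,0,0.64],[0.27,0,0,0,0,0,0.64]]'
python3 -c "
from h import *;st((-35,-94.5,66))"
```

```text
time: 6.67
position: [500.6, -121.2, 66.3]
tool_rot: [-3.142, -0.0, 1.478]
ft_force: [0.4, -3.1, 1.1]
finger_gap: 60.4
grasp_force: 1.3
time: 7.33
position: [503.2, -93.8, 66.3]
tool_rot: [3.142, -0.0, 1.479]
ft_force: [-0.0, -0.0, -0.5]
finger_gap: 60.2
grasp_force: 0.0
t 7.33 S [ -33.6 -102.1] z 66.3 yaw-th 90.0 rp [180.  -0.] F [-0.  -0.  -0.5] gap 60.2 j [0.36, 0.33, -0.36, 2.06, 0.16, 0.77, -0.19]
  to (-35, -94.5, 66) tool shift/100 [ 0.076 -0.014  0.003]
```

```bash

python3 -m creep '[[0.02,0,0,0,0,0,0.64],[0.04,0,0,0,0,0,0.64],[0.06,0,0,0,0,0,0.64]]' | grep -E 'position|ft'
python3 -m creep '[[0.01,0,0,0,0,0,0.64],[0.02,0,0,0,0,0,0.64],[0.03,0,0,0,0,0,0.64]]' | grep -E 'position|ft'
python3 -c "
from h import *;st((-35,-94.5,66))
p,d=snapshot('top');cv2.imwrite('pics/t3.png',p)
p,d=snapshot('wrist');cv2.imwrite('pics/w4.png',p)"
```

```text
position: [503.6, -88.9, 66.3]
ft_force: [0.6, -3.3, 0.7]
position: [503.8, -86.3, 66.3]
ft_force: [-0.9, -10.1, 1.1]
t 7.83 S [-33.8 -94.7] z 66.3 yaw-th 89.93 rp [-180.    0.] F [ -0.9 -10.1   1.1] gap 60.1 j [0.35, 0.33, -0.36, 2.06, 0.17, 0.77, -0.21]
  to (-35, -94.5, 66) tool shift/100 [ 0.002 -0.012  0.003]
```

View pics/w4.png

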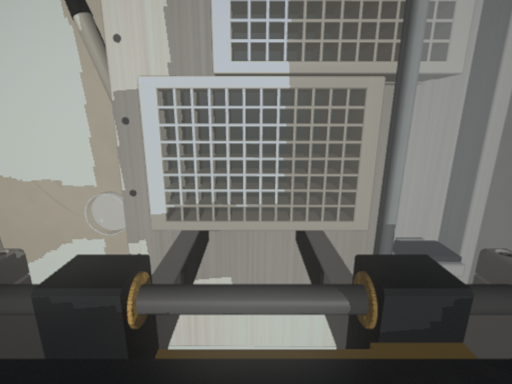

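The row is compact: right face at y = -86.7 with about 10 N against the stop. The wrist view shows the right plate at (142-385, 77-230), tight against the middle plate. Next: back off, rise, and turn the tool to push the plates to the rail from the front.

```bash

python3 -m creep '[[-0.07,0,0,0,0,0,0.64],[-0.15,0,0,0,0,0,0.64],[-0.15,0,-0.3,0,0,0,0.43],[-0.15,0,-0.45,0,0,0,0.43],[-0.1,-0.4,-0.45,0,0,0,0.43],[0,-0.76,-0.45,0,0,0,0.43],[0,-0.76,-0.45,0,0,0,0.43],[0,-0.76,-0.45,0,0,0,0.43]]' | grep -E 'position|ft'
python3 -m creep '[[0,0,0,0,0,0.08,0.43],[0,0,0,0,0,0.16,0.43],[0,0,0,0,0,0.23,0.43],[0,0,0,0,0,0.31,0.43],[0,0,0,0,0,0.39,0.43],[0,0,0,0,0,0.46,0.43],[0,0,0,0,0,0.5,0.43],[0,0,0,0,0,0.5,0.43]]' | grep -E 'position|ft'
python3 -m creep '[[0,0,0,0,0,0.08,0.43],[0,0,0,0,0,0.16,0.43],[0,0,0,0,0,0.23,0.43],[0,0,0,0,0,0.31,0.43],[0,0,0,0,0,0.39,0.43],[0,0,0,0,0,0.46,0.43],[0,0,0,0,0,0.5,0.43],[0,0,0,0,0,0.5,0.43]]' | grep -E 'position|ft'
python3 - <<'E'
from h import *
st((-112,-43.75,111),(-112,41.75,111),(-112,127,111))
p,d=snapshot('top');cv2.imwrite('pics/t4.png',p)
E=wristE();p,d=snapshot('wrist');cv2.imwrite('pics/w5.png',p);np.save('pics/w5d.npy',d);np.save('pics/w5E.npy',E)
E
```

```text
position: [427.0, -79.0, 111.6]
ft_force: [-0.0, -0.4, 0.9]
position: [429.1, -79.1, 111.3]
ft_force: [-0.6, -0.7, -0.3]
position: [428.9, -79.0, 111.3]
ft_force: [0.0, -0.3, 0.1]
t 9.93 S [-109.   -94.3] z 111.3 yaw-th -0.1 rp [-180.   -0.] F [ 0.  -0.3  0.1] gap 40.5 j [0.25, 0.14, -0.23, 2.18, 0.04, 0.82, -1.67]
  to (-112, -43.75, 111) tool shift/100 [-0.031 -0.505  0.003]
  to (-112, 41.75, 111) tool shift/100 [-0.032 -1.36   0.003]
  to (-112, 127, 111) tool shift/100 [-0.034 -2.213  0.004]
```

```bash

python3 -m creep '[[-0.03,-0.3,0,0,0,0,0.43],[-0.03,-0.505,0,0,0,0,0.43],[-0.03,-0.505,0.2,0,0,0,0.43],[-0.03,-0.505,0.45,0,0,0,0.43],[-0.03,-0.505,0.45,0,0,0,0.43]]' | grep -E 'position|ft'
python3 -m creep '[[0.06,0,0,0,0,0,0.43],[0.11,0,0,0,0,0,0.43],[0.16,0,0,0,0,0,0.43],[0.21,0,0,0,0,0,0.43],[0.26,0,0,0,0,0,0.43],[0.31,0,0,0,0,0,0.43],[0.36,0,0,0,0,0,0.43],[0.4,0,0,0,0,0,0.43]]' | grep -E 'position|ft'
python3 -m creep '[[0.05,0,0,0,0,0,0.43],[0.1,0,0,0,0,0,0.43],[0.15,0,0,0,0,0,0.43],[0.2,0,0,0,0,0,0.43],[0.25,0,0,0,0,0,0.43],[0.3,0,0,0,0,0,0.43],[0.34,0,0,0,0,0,0.43],[0.34,0,0,0,0,0,0.43]]' | grep -E 'position|ft'
python3 -c "
from h import *;st((-31,-43.75,66))"
```

```text
position: [428.1, -28.0, 63.4]
ft_force: [-1.7, 0.4, -0.8]
position: [470.4, -32.1, 66.5]
ft_force: [-2.0, 0.2, 1.2]
position: [504.7, -35.1, 66.3]
ft_force: [-0.1, -1.1, 0.0]
t 11.78 S [-37.6 -43.6] z 66.3 yaw-th -0.06 rp [-180.   -0.] F [-0.1 -1.1  0. ] gap 40.6 j [0.16, 0.32, -0.25, 2.08, 0.11, 0.76, -1.83]
  to (-31, -43.75, 66) tool shift/100 [0.066 0.002 0.003]
```

```bash

python3 -m creep '[[0.02,0,0,0,0,0,0.43],[0.03,0,0,0,0,0,0.43],[0.04,0,0,0,0,0,0.43],[0.05,0,0,0,0,0,0.43]]' | grep -E 'position|ft'
python3 -m creep '[[0.01,0,0,0,0,0,0.43],[0.015,0,0,0,0,0,0.43],[0.02,0,0,0,0,0,0.43]]' | grep -E 'position|ft'
python3 -c "
from h import *;st()"
```

```text
position: [508.6, -35.6, 66.3]
ft_force: [-0.1, 0.1, -0.3]
position: [509.7, -35.7, 66.2]
ft_force: [-9.5, 1.5, 8.5]
t 12.37 S [-32.5 -43.7] z 66.2 yaw-th -0.05 rp [1.8e+02 1.0e-01] F [-9.5  1.5  8.5] gap 40.7 j [0.16, 0.32, -0.25, 2.06, 0.11, 0.77, -1.83]
```

```bash

python3 -m creep '[[-0.15,0,0,0,0,0,0.43],[-0.5,0,0,0,0,0,0.43],[-0.5,-0.4,0,0,0,0,0.43],[-0.5,-0.855,0,0,0,0,0.43],[-0.5,-0.855,0,0,0,0,0.43],[-0.5,-0.855,0,0,0,0,0.43]]' | grep -E 'position|ft'
python3 -m creep '[[0.06,0,0,0,0,0,0.43],[0.12,0,0,0,0,0,0.43],[0.18,0,0,0,0,0,0.43],[0.24,0,0,0,0,0,0.43],[0.3,0,0,0,0,0,0.43],[0.35,0,0,0,0,0,0.43],[0.39,0,0,0,0,0,0.43],[0.42,0,0,0,0,0,0.43]]' | grep -E 'position|ft'
python3 -c "
from h import *;st((-32.5,41.75,66.3))"
```

```text
position: [469.3, 56.9, 66.7]
ft_force: [-0.7, -0.4, -0.5]
position: [511.1, 49.8, 66.2]
ft_force: [-1.6, -1.5, 0.1]
t 13.53 S [-38.9  41.6] z 66.2 yaw-th -0.08 rp [-180.    0.] F [-1.6 -1.5  0.1] gap 40.4 j [0.02, 0.33, -0.29, 2.06, 0.13, 0.77, -2.01]
  to (-32.5, 41.75, 66.3) tool shift/100 [ 0.064 -0.002 -0.001]
```

```bash

python3 -m creep '[[0.02,0,0,0,0,0,0.43],[0.03,0,0,0,0,0,0.43],[0.04,0,0,0,0,0,0.43],[0.05,0,0,0,0,0,0.43]]' | grep -E 'position|ft'
python3 -m creep '[[0.005,0,0,0,0,0,0.43],[0.01,0,0,0,0,0,0.43],[0.015,0,0,0,0,0,0.43]]' | grep -E 'position|ft'
python3 -m creep '[[0.005,0,0,0,0,0,0.43],[0.01,0,0,0,0,0,0.43],[0.01,0,0,0,0,0,0.43]]' | grep -E 'position|ft'
python3 -c "
from h import *;st()"
```

```text
position: [515.6, 49.7, 66.3]
ft_force: [-0.5, -0.6, -0.5]
position: [517.1, 49.6, 66.4]
ft_force: [-0.4, 0.3, -0.7]
position: [518.2, 49.5, 66.4]
ft_force: [-0.3, 0.5, -0.1]
t 14.37 S [-31.9  41.9] z 66.4 yaw-th -0.05 rp [-180.   -0.] F [-0.3  0.5 -0.1] gap 40.6 j [0.02, 0.34, -0.29, 2.04, 0.14, 0.78, -2.01]
```

```bash

python3 -m creep '[[0.005,0,0,0,0,0,0.43],[0.01,0,0,0,0,0,0.43],[0.01,0,0,0,0,0,0.43]]' | grep -E 'position|ft'
python3 -c "
from h import *;st()
E=wristE();p,d=snapshot('wrist');cv2.imwrite('pics/w6.png',p);K=camera_model('wrist')['K']
v,u=np.mgrid[0:384,0:512];X=np.c_[u.ravel(),v.ravel(),np.ones(u.size)]@np.linalg.inv(K).T*d.reshape(-1,1);X=X@E[:3,:3].T+E[:3,3];S=(X[:,:2]-t)@M
k=(abs(X[:,2]-112.5)<4)
for y in range(-90,170,12):
    q=S[k&(abs(S[:,1]-y)<4)&(S[:,0]<30)];print(y,len(q),np.sort(q[:,0])[[3,10]].round(1) if len(q)>20 else '',end='; ')
"
```

```text
position: [518.4, 49.4, 66.3]
ft_force: [-7.1, 1.1, 5.7]
t 14.62 S [-31.7  41.9] z 66.3 yaw-th -0.04 rp [1.8e+02 1.0e-01] F [-7.1  1.1  5.7] gap 40.4 j [0.02, 0.34, -0.29, 2.04, 0.14, 0.78, -2.01]
-90 0 ; -78 756 [-21.8 -21.7]; -66 569 [-21.9 -21.6]; -54 587 [-21.8 -21.4]; -42 556 [-21.8 -21.6]; -30 514 [-21.8 -21.5]; -18 526 [-21.8 -21.6]; -6 619 [-21.9 -21.7]; 6 666 [-20.8 -20.3]; 18 561 [-37.5 -34. ]; 30 404 [-20.4 -20.1]; 42 422 [-20.7 -20.2]; 54 440 [-20.5 -20.2]; 66 513 [-23.6 -23.1]; 78 614 [-20.5 -20. ]; 90 998 [-36.6 -35.9]; 102 618 [-37.8 -36.3]; 114 410 [-37.7 -35.4]; 126 703 [-37.9 -37.7]; 138 845 [-47.6 -47. ]; 150 645 [-56.4 -56. ]; 162 1378 [-82.9 -82.6];
```

```bash

python3 -m creep '[[-0.15,0,0,0,0,0,0.43],[-0.6,0,0,0,0,0,0.43],[-0.6,-0.4,0,0,0,0,0.43],[-0.6,-0.85,0,0,0,0,0.43],[-0.6,-0.85,0,0,0,0,0.43],[-0.6,-0.85,0,0,0,0,0.43]]' | grep -E 'position|ft'
cat >> h.py <<'E'
def fronts():
    st();E=wristE();p,d=snapshot('wrist');K=camera_model('wrist')['K']
    v,u=np.mgrid[0:384,0:512];X=np.c_[u.ravel(),v.ravel(),np.ones(u.size)]@np.linalg.inv(K).T*d.reshape(-1,1);X=X@E[:3,:3].T+E[:3,3];S=(X[:,:2]-t)@M
    k=(abs(X[:,2]-112.5)<3)
    for y in range(-90,175,8):
        q=S[k&(abs(S[:,1]-y)<3)&(S[:,0]<30)];print(y,np.sort(q[:,0])[[5,12]].round(1) if len(q)>20 else '',end='; ')
    return p,d,X,S
E
python3 -c "
from h import *;p=fronts()[0];cv2.imwrite('pics/w7.png',p)"
```

```text
position: [467.3, 142.3, 66.5]
ft_force: [-1.1, 0.9, 0.6]
t 15.17 S [-91.2 129.7] z 66.5 yaw-th 0.18 rp [-179.9   -0. ] F [-1.1  0.9  0.6] gap 40.0 j [-0.13, 0.3, -0.34, 2.11, 0.14, 0.75, -2.22]
-90 ; -82 ; -74 ; -66 ; -58 ; -50 ; -42 ; -34 ; -26 ; -18 ; -10 [-21.4 -19.9]; -2 [-22.  -21.6]; 6 [-21.  -20.5]; 14 [-21. -21.]; 22 [-21.1 -20.5]; 30 [-21.1 -20.6]; 38 [-21.1 -21.1]; 46 [-21.1 -20.6]; 54 [-21.2 -20.7]; 62 [-21.2 -20.7]; 70 [-21.2 -20.7]; 78 [-21.3 -20.8]; 86 [-79.5 -78.7]; 94 [-79.9 -79.2]; 102 [-81.3 -81.2]; 110 [-95.2 -91.7]; 118 [-80.  -79.6]; 126 [-80.2 -79.5]; 134 [-80.2 -79.4]; 142 [-80.1 -79.4]; 150 [-96.1 -91.7]; 158 [-81.7 -81.6]; 166 [-80.3 -79.6]; 174 ;
```

```bash

python3 -m creep '[[0.04,0.02,0,0,0,0,0.43],[0.1,0.02,0,0,0,0,0.43],[0.16,0.02,0,0,0,0,0.43],[0.22,0.02,0,0,0,0,0.43],[0.28,0.02,0,0,0,0,0.43],[0.34,0.02,0,0,0,0,0.43],[0.4,0.02,0,0,0,0,0.43],[0.45,0.02,0,0,0,0,0.43]]' | grep -E 'position|ft'
python3 -m creep '[[0.03,0,0,0,0,0,0.43],[0.06,0,0,0,0,0,0.43],[0.09,0,0,0,0,0,0.43],[0.11,0,0,0,0,0,0.43],[0.125,0,0,0,0,0,0.43],[0.135,0,0,0,0,0,0.43]]' | grep -E 'position|ft'
python3 -c "
from h import *;st((-31,127,66.3))"
```

```text
position: [511.7, 132.4, 66.2]
ft_force: [-9.3, -0.7, 8.1]
position: [524.7, 131.2, 66.1]
ft_force: [-11.4, -0.8, 9.6]
t 16.38 S [-33.  123.9] z 66.1 yaw-th -0.12 rp [1.799e+02 1.000e-01] F [-11.4  -0.8   9.6] gap 40.2 j [-0.1, 0.37, -0.32, 2.0, 0.16, 0.8, -2.17]
  to (-31, 127, 66.3) tool shift/100 [ 0.02  -0.031 -0.002]
```

```bash
python3 -c "
from h import *
p,d,X,S=fronts();cv2.imwrite('pics/w8.png',p)
for y in(-40,42,125):
  k=(abs(S[:,1]-y)<6)&(S[:,0]>-15)&(S[:,0]<130)
  print(y,[(x,np.percentile(X[k&(abs(S[:,0]-x)<2.5),2],90).round(1)) for x in range(-12,118,8) if (k&(abs(S[:,0]-x)<2.5)).sum()>3])
"
```

```text
t 16.38 S [-33.  123.9] z 66.1 yaw-th -0.12 rp [1.799e+02 1.000e-01] F [-11.4  -0.8   9.6] gap 40.2 j [-0.1, 0.37, -0.32, 2.0, 0.16, 0.8, -2.17]
-90 ; -82 ; -74 ; -66 ; -58 ; -50 ; -42 ; -34 ; -26 [-21.2 -20.5]; -18 [-21.1 -20.8]; -10 [-21.1 -20.8]; -2 [-21.3 -20.7]; 6 [-20.5 -20.2]; 14 [-20.6 -20.1]; 22 [-20.5 -19.8]; 30 [-20.6 -20. ]; 38 [-20.4 -19.9]; 46 [-20.5 -20. ]; 54 [-20.4 -19.9]; 62 [-20.5 -19.9]; 70 [-20.4 -19.9]; 78 [-20.4 -19.8]; 86 [-21.8 -21. ]; 94 [-23.2 -22.9]; 102 [-37.2 -33.1]; 110 [-22.3 -21.9]; 118 [-22.3 -21.8]; 126 [-22.4 -21.6]; 134 [-22.2 -21.7]; 142 [-37.2 -33.6]; 150 [-23.2 -23. ]; 158 [-22.8 -22.1]; 166 [-21.3 -21. ]; 174 ; -40 []
42 [(-12, np.float64(113.8)), (-4, np.float64(113.0)), (4, np.float64(186.1)), (12, np.float64(112.7)), (20, np.float64(158.2)), (28, np.float64(158.3)), (36, np.float64(157.0)), (44, np.float64(157.1)), (52, np.float64(157.2)), (60, np.float64(157.2)), (68, np.float64(157.2)), (76, np.float64(157.1))]
125 [(-12, np.float64(219.8)), (-4, np.float64(200.3)), (4, np.float64(112.9)), (12, np.float64(113.4)), (28, np.float64(158.5)), (36, np.float64(157.1)), (44, np.float64(157.1)), (52, np.float64(157.1)), (60, np.float64(157.1)), (68, np.float64(157.1)), (76, np.float64(157.2))]
```

View pics/w8.png

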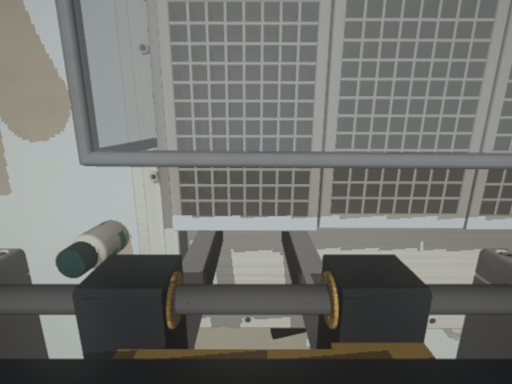

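The wrist view shows one straight row. The left plate's front is at row 223, the middle plate's at 221. The left plate still needs about 1.5 mm, so I'll keep going gently.

```bash

python3 -m creep '[[0.005,0,0,0,0,0,0.43],[0.01,0,0,0,0,0,0.43],[0.01,0,0,0,0,0,0.43]]' | grep -E 'position|ft'
python3 -m creep '[[0.005,0,0,0,0,0,0.43],[0.005,0,0,0,0,0,0.43]]' | grep -E 'position|ft'
python3 -c "
from h import *
fronts()"
```

```text
position: [525.6, 131.1, 66.1]
ft_force: [-9.9, -0.9, 8.1]
position: [526.1, 131.0, 66.1]
ft_force: [-10.3, -2.0, 7.6]
t 16.85 S [-31.6 123.9] z 66.1 yaw-th -0.12 rp [1.799e+02 1.000e-01] F [-10.3  -2.    7.6] gap 40.5 j [-0.1, 0.38, -0.32, 1.99, 0.16, 0.8, -2.17]
-90 ; -82 ; -74 ; -66 ; -58 ; -50 ; -42 ; -34 ; -26 [-21.8 -21.1]; -18 [-21.8 -21.1]; -10 [-21.7 -21.4]; -2 [-21.5 -21.1]; 6 [-20.4 -19.9]; 14 [-20.2 -19.9]; 22 [-20.2 -19.8]; 30 [-20.4 -20. ]; 38 [-20.  -19.8]; 46 [-20.5 -19.9]; 54 [-20.2 -19.8]; 62 [-20.3 -19.7]; 70 [-20.3 -19.9]; 78 [-20.  -19.8]; 86 [-20.2 -19.9]; 94 [-21.8 -21.6]; 102 [-36.1 -32.8]; 110 [-21.  -20.6]; 118 [-20.9 -20.3]; 126 [-20.8 -20.2]; 134 [-20.8 -20.2]; 142 [-35.2 -32.3]; 150 [-21.7 -21.6]; 158 [-20.2 -19.8]; 166 [-20.3 -19.6]; 174 ;
```

```bash

python3 -m creep '[[0.005,0,0,0,0,0,0.43],[0.005,0,0,0,0,0,0.43]]' | grep -E 'position|ft'
python3 -m creep '[[0.005,0,0,0,0,0,0.43],[0.005,0,0,0,0,0,0.43]]' | grep -E 'position|ft'
python3 -c "
from h import *
st()"
```

```text
position: [526.5, 131.0, 66.1]
ft_force: [-10.5, -0.9, 7.6]
position: [526.9, 130.9, 66.1]
ft_force: [-12.0, -0.9, 8.4]
t 17.23 S [-30.7 123.8] z 66.1 yaw-th -0.11 rp [1.799e+02 1.000e-01] F [-12.   -0.9   8.4] gap 40.5 j [-0.1, 0.38, -0.32, 1.99, 0.16, 0.8, -2.17]
```

```bash

python3 -m creep '[[0.005,0,0,0,0,0,0.43],[0.005,0,0,0,0,0,0.43]]' | grep -E 'position|ft'
python3 -m creep '[[0.005,0,0,0,0,0,0.43],[0.005,0,0,0,0,0,0.43]]' | grep -E 'position|ft'
python3 -c "
from h import *
fronts()"
```

```text
position: [526.9, 131.0, 66.1]
ft_force: [-14.2, -0.7, 12.5]
position: [526.9, 131.0, 66.1]
ft_force: [-17.9, -0.2, 14.8]
t 17.57 S [-30.7 123.9] z 66.1 yaw-th -0.1 rp [179.9   0.2] F [-17.9  -0.2  14.8] gap 40.6 j [-0.1, 0.38, -0.32, 1.99, 0.16, 0.8, -2.17]
-90 ; -82 ; -74 ; -66 ; -58 ; -50 ; -42 ; -34 ; -26 [-21.4 -20.8]; -18 [-21.6 -21. ]; -10 [-21.3 -20.7]; -2 [-21.4 -20.7]; 6 [-20.7 -20.3]; 14 [-20.6 -20.1]; 22 [-20.6 -20.1]; 30 [-20.5 -20.1]; 38 [-20.6 -20.1]; 46 [-20.5 -20.1]; 54 [-20.6 -20.1]; 62 [-20.5 -20.1]; 70 [-20.6 -20.1]; 78 [-20.5 -20.1]; 86 [-19.9 -19.2]; 94 [-20.9 -20.7]; 102 [-34.6 -31.8]; 110 [-19.8 -19.4]; 118 [-19.8 -19.4]; 126 [-19.8 -19.4]; 134 [-19.9 -19.3]; 142 [-35.6 -32.5]; 150 [-20.6 -20.3]; 158 [-19.9 -19.4]; 166 [-19.7 -19.4]; 174 ;
```

All three fronts now lie on one line, and the last plate met the rail with a clear rise in force. On to the clamp: retreat, rise over the hood, and go round to the right.

```bash

python3 -m creep '[[-0.07,0,0,0,0,0,0.43],[-0.2,0,0,0,0,0,0.43],[-0.2,0,-0.35,0,0,0,0.2],[-0.2,0,-0.7,0,0,0,0],[-0.2,0,-1,0,0,0,0],[-0.2,0,-1,0,0,0,0]]' | grep -E 'position|ft'
python3 -m creep '[[0.15,0.35,-0.1,0,0,0,0],[0.3,0.7,-0.2,0,0,0,0],[0.45,1,-0.2,0,0,0,0]]' | grep -E 'position|ft'
python3 -m creep '[[0.15,0.35,0,0,0,0,0],[0.3,0.7,0,0,0,0,0],[0.45,1,0,0,0,0,0]]' | grep -E 'position|ft'
python3 -m creep '[[0.15,0.35,0,0,0,-0.08,0],[0.3,0.7,0,0,0,-0.15,0],[0.4,1,0,0,0,-0.23,0],[0.4,1,0,0,0,-0.31,0],[0.4,1,0,0,0,-0.38,0],[0.4,1,0,0,0,-0.46,0],[0.4,1,0,0,0,-0.5,0]]' | grep -E 'position|ft'
python3 -m creep '[[0,0,0,0,0,-0.08,0],[0,0,0,0,0,-0.15,0],[0,0,0,0,0,-0.23,0],[0,0,0,0,0,-0.31,0],[0,0,0,0,0,-0.38,0],[0,0,0,0,0,-0.46,0],[0,0,0,0,0,-0.5,0],[0,0,0,0,0,-0.5,0]]' | grep -E 'position|ft'
python3 -c "
from h import *
st((83,-230,185))"
```

```text
position: [512.2, 134.1, 172.1]
ft_force: [0.7, 0.5, -0.2]
position: [546.1, 27.4, 188.5]
ft_force: [1.1, -0.6, 0.0]
position: [580.5, -77.4, 186.5]
ft_force: [0.7, 0.2, -0.2]
position: [610.6, -178.3, 186.1]
ft_force: [-0.1, 0.4, -0.3]
position: [610.6, -178.2, 186.2]
ft_force: [0.3, -0.2, 0.2]
t 19.87 S [  81.  -176.3] z 186.2 yaw-th 90.08 rp [180.   0.] F [ 0.3 -0.2  0.2] gap 0.5 j [0.53, 0.4, -0.45, 1.67, 0.19, 1.11, -0.07]
  to (83, -230, 185) tool shift/100 [-0.537  0.019  0.012]
```

```bash

python3 -m creep '[[-0.3,0.02,0,0,0,0,0],[-0.54,0.02,0,0,0.07,0,0],[-0.54,0.02,0,0,0.15,0,0],[-0.54,0.02,0,0,0.22,0,0],[-0.54,0.02,0,0,0.3,0,0],[-0.54,0.02,0,0,0.38,0,0],[-0.54,0.02,0,0,0.45,0,0],[-0.54,0.02,0,0,0.5,0,0]]' | grep -E 'position|ft'
python3 -m creep '[[0,0,0,0,0,0,0],[0,0,0,0,0,0,0]]' | grep -E 'position|ft'
python3 -c "
from h import *
st((83,-190,150),(83,-185,95));s=env.sense();print((R.from_euler('xyz',s['tool_rot']).as_matrix().round(3)))"
```

```text
position: [606.8, -234.5, 185.1]
ft_force: [-0.2, -0.6, 0.0]
position: [607.0, -232.7, 184.5]
ft_force: [0.5, 0.9, 1.0]
t 20.7 S [  82.4 -230.8] z 184.5 yaw-th 89.53 rp [-179.7  -45. ] F [0.5 0.9 1. ] gap 0.3 j [0.99, 0.74, -0.57, 1.42, -0.35, 1.4, 0.5]
  to (83, -190, 150) tool shift/100 [0.045 0.005 0.533]
  to (83, -185, 95) tool shift/100 [-0.309  0.006  0.957]
[[ 0.071  0.995  0.066]
 [ 0.703 -0.097  0.704]
 [ 0.707 -0.003 -0.707]]
```

```bash

python3 -m creep '[[-0.1,0,0.3,0,0,0,0],[-0.2,0,0.6,0,0,0,0],[-0.31,0,0.95,0,0,0,0],[-0.31,0,0.95,0,0,0,0],[-0.31,0,0.95,0,0,0,0]]' | grep -E 'position|ft'
python3 - <<'E'
from h import *
st((83,-160,95),(83,-127,95))
# scene & wrist depth: tip vs tab
m=camera_model('wrist');K=m['K'];E=wristE();p,d=snapshot('wrist');cv2.imwrite('pics/w9.png',p)
v,u=np.mgrid[0:384,0:512];X=np.c_[u.ravel(),v.ravel(),np.ones(u.size)]@np.linalg.inv(K).T*d.reshape(-1,1);X=X@E[:3,:3].T+E[:3,3];S=(X[:,:2]-t)@M
dark=p.reshape(-1,3).max(1)<90
k=dark&(d.ravel()>0)&(S[:,0]>55)&(S[:,0]<112)&(S[:,1]<-115)&(S[:,1]>-240)&(X[:,2]>80)&(X[:,2]<165)
for y in range(-236,-115,6):
    q=k&(abs(S[:,1]-y)<3)
    if q.sum()>4:print(y,q.sum(),'x',np.percentile(S[q,0],[3,97]).round(),'z',np.percentile(X[q,2],[3,97]).round())
E
```

```text
position: [611.6, -183.8, 97.4]
ft_force: [-0.0, -1.2, 0.8]
t 21.12 S [  82.6 -181.8] z 97.4 yaw-th 90.03 rp [-179.9  -45. ] F [-0.  -1.2  0.8] gap 0.3 j [0.95, 0.8, -0.58, 1.54, -0.34, 1.23, 0.53]
  to (83, -160, 95) tool shift/100 [0.137 0.004 0.171]
  to (83, -127, 95) tool shift/100 [0.37  0.005 0.404]
-236 64 x [80. 84.] z [160. 165.]
-230 69 x [80. 85.] z [154. 161.]
-224 54 x [81. 85.] z [148. 155.]
-218 41 x [81. 85.] z [143. 149.]
-212 37 x [81. 84.] z [136. 142.]
-206 32 x [81. 84.] z [131. 136.]
-200 30 x [81. 84.] z [124. 130.]
-194 24 x [81. 84.] z [119. 124.]
-188 20 x [ 83. 112.] z [ 81. 117.]
-182 68 x [104. 112.] z [80. 93.]
-176 19 x [104. 104.] z [82. 95.]
-170 14 x [104. 104.] z [86. 96.]
-164 152 x [ 66. 104.] z [80. 90.]
-158 1252 x [ 68. 104.] z [ 94. 155.]
-152 962 x [ 58. 107.] z [ 89. 157.]
-146 145 x [ 68. 104.] z [ 88. 132.]
-140 9 x [104. 104.] z [82. 94.]
-134 14 x [104. 104.] z [81. 94.]
-128 13 x [104. 104.] z [82. 95.]
-122 204 x [ 65. 104.] z [ 88. 104.]
-116 29 x [ 64. 105.] z [ 89. 106.]
```

```bash

python3 -m creep '[[0.04,0,0.07,0,0,0,0],[0.08,0,0.11,0,0,0,0],[0.13,0,0.16,0,0,0,0],[0.175,0,0.205,0,0,0,0],[0.2,0,0.23,0,0,0,0],[0.215,0,0.245,0,0,0,0]]' | grep -E 'position|ft'
python3 -m creep '[[0.03,0,0.03,0,0,0,0],[0.06,0,0.06,0,0,0,0],[0.08,0,0.08,0,0,0,0],[0.1,0,0.1,0,0,0,0]]' | grep -E 'position|ft'
python3 -c "
from h import *
st((83,-127,95))"
```

```text
position: [614.7, -152.9, 95.5]
ft_force: [0.0, -0.9, -0.0]
position: [616.0, -139.7, 95.1]
ft_force: [-0.2, -2.7, 2.5]
t 22.0 S [  82.9 -137.5] z 95.1 yaw-th 89.93 rp [180. -45.] F [-0.2 -2.7  2.5] gap 0.3 j [0.92, 0.78, -0.6, 1.6, -0.36, 1.16, 0.51]
  to (83, -127, 95) tool shift/100 [0.074 0.    0.074]
```

Pushing the tab at about 3 N. I'll continue slowly to the end of the row.

```bash

python3 -m creep '[[0.01,0,0.01,0,0,0,0],[0.02,0,0.02,0,0,0,0],[0.03,0,0.03,0,0,0,0],[0.04,0,0.04,0,0,0,0],[0.05,0,0.05,0,0,0,0]]' | grep -E 'position|ft'
python3 -m creep '[[0.007,0,0.007,0,0,0,0],[0.01,0,0.01,0,0,0,0]]' | grep -E 'position|ft'
python3 -c "
from h import *
st((83,-127,95))"
```

```text
position: [616.6, -132.6, 95.0]
ft_force: [-0.5, -2.5, 0.1]
position: [616.7, -131.0, 95.1]
ft_force: [0.9, -2.7, -0.4]
t 22.58 S [  82.8 -128.7] z 95.1 yaw-th 89.95 rp [180. -45.] F [ 0.9 -2.7 -0.4] gap 0.6 j [0.91, 0.78, -0.6, 1.61, -0.36, 1.15, 0.51]
  to (83, -127, 95) tool shift/100 [0.012 0.002 0.013]
```

```bash

python3 -m creep '[[0.007,0,0.007,0,0,0,0],[0.007,0,0.007,0,0,0,0]]' | grep -E 'position|ft'
python3 -m creep '[[0.007,0,0.007,0,0,0,0],[0.007,0,0.007,0,0,0,0]]' | grep -E 'position|ft'
python3 - <<'E'
from h import *
st()
m=camera_model('wrist');K=m['K'];E=wristE();p,d=snapshot('wrist')
v,u=np.mgrid[0:384,0:512];X=np.c_[u.ravel(),v.ravel(),np.ones(u.size)]@np.linalg.inv(K).T*d.reshape(-1,1);X=X@E[:3,:3].T+E[:3,3];S=(X[:,:2]-t)@M
k=(d.ravel()>0)&(abs(S[:,0]-83)<12)&(X[:,2]>75)&(X[:,2]<140)
for y in range(-150,-60,4):
    q=k&(abs(S[:,1]-y)<2)
    if q.sum()>4:print(y,q.sum(),'z',np.percentile(X[q,2],[5,50,95]).round(),end=' | ')
E
```

```text
position: [616.8, -130.0, 95.1]
ft_force: [1.2, -2.7, -0.3]
position: [616.9, -129.6, 95.0]
ft_force: [0.3, -4.4, 0.3]
t 22.92 S [  82.9 -127.3] z 95.0 yaw-th 89.93 rp [180. -45.] F [ 0.3 -4.4  0.3] gap 0.5 j [0.91, 0.78, -0.6, 1.61, -0.37, 1.14, 0.51]
-150 147 z [128. 131. 133.] | -146 121 z [124. 127. 129.] | -142 99 z [120. 123. 125.] |
```

```bash

python3 -m creep '[[0.007,0,0.007,0,0,0,0],[0.007,0,0.007,0,0,0,0]]' | grep -E 'position|ft'
python3 -m creep '[[0.007,0,0.007,0,0,0,0],[0.007,0,0.007,0,0,0,0]]' | grep -E 'position|ft'
python3 -c "
from h import *
st()"
```

```text
position: [617.0, -129.4, 94.9]
ft_force: [-0.8, -7.5, 1.1]
position: [617.1, -129.2, 94.8]
ft_force: [-2.8, -12.4, 2.9]
t 23.3 S [  83.  -126.9] z 94.8 yaw-th 89.87 rp [180.  -44.9] F [ -2.8 -12.4   2.9] gap 0.4 j [0.91, 0.77, -0.6, 1.61, -0.37, 1.14, 0.5]
```

The clamp bears on the row with 12 N at the expected place (joint about 0.024). I'll retreat to the right, then check the row from above the front.

```bash

python3 -m creep '[[-0.1,0,-0.1,0,0,0,0],[-0.3,0,-0.3,0,0,0,0],[-0.5,0,-0.5,0,0,0,0],[-0.5,0,-0.5,0,0,0,0],[-0.2,0,-0.8,0,0,0,0],[0.1,0,-1,0,0,0,0],[0.1,0,-1,0,0,0,0]]' | grep -E 'position|ft'
python3 -m creep '[[0.2,0,-0.2,0,0,0,0],[0.2,0,-0.2,0,-0.07,0,0],[0.2,0,-0.2,0,-0.15,0,0],[0.2,0,-0.2,0,-0.22,0,0],[0.2,0,-0.2,0,-0.3,0,0],[0.2,0,-0.2,0,-0.38,0,0],[0.2,0,-0.2,0,-0.45,0,0],[0.2,0,-0.2,0,-0.5,0,0]]' | grep -E 'position|ft'
python3 -c "
from h import *
st((-75,-60,190))"
```

```text
position: [613.7, -190.0, 179.6]
ft_force: [0.8, 1.1, -0.4]
position: [612.1, -188.7, 202.9]
ft_force: [0.1, 0.6, -0.0]
t 24.55 S [  83.5 -186.7] z 202.9 yaw-th 90.13 rp [179.8   0.3] F [ 0.1  0.6 -0. ] gap 0.4 j [0.53, 0.39, -0.44, 1.65, 0.18, 1.14, -0.05]
  to (-75, -60, 190) tool shift/100 [ 1.271 -1.582  0.117]
```

```bash

python3 -m creep '[[0.2,-0.26,0,0,0,0.08,0],[0.4,-0.53,0,0,0,0.15,0],[0.64,-0.79,0,0,0,0.23,0],[0.8,-0.9,0,0,0,0.31,0],[1,-1,0,0,0,0.38,0],[1,-1,0,0,0,0.46,0],[1,-1,0,0,0,0.5,0],[1,-1,0,0,0,0.5,0]]' | grep -E 'position|ft'
python3 -c "
from h import *
st((-80,0,190))"
python3 -m creep '[[0,0,0,0,0,0.08,0],[0,0,0,0,0,0.15,0],[0,0,0,0,0,0.23,0],[0,0,0,0,0,0.31,0],[0,0,0,0,0,0.38,0],[0,0,0,0,0,0.46,0],[0,0,0,0,0,0.5,0],[0,0,0,0,0,0.5,0]]' | grep -E 'position|ft'
python3 -c "
from h import *
st((-90,0,190))"
```

```text
position: [520.6, -81.2, 201.3]
ft_force: [-0.4, 0.6, -0.4]
t 25.22 S [-17.5 -88. ] z 201.3 yaw-th 44.82 rp [-180.    0.] F [-0.4  0.6 -0.4] gap 0.8 j [0.38, 0.19, -0.39, 1.9, 0.08, 1.06, -0.93]
  to (-80, 0, 190) tool shift/100 [ 0.177 -1.065  0.113]
position: [520.8, -81.8, 201.0]
ft_force: [-0.6, -0.3, 0.4]
t 25.88 S [-17.2 -88.6] z 201.0 yaw-th -0.1 rp [-180.    0.] F [-0.6 -0.3  0.4] gap 0.2 j [0.3, 0.19, -0.3, 1.9, 0.06, 1.06, -1.69]
  to (-90, 0, 190) tool shift/100 [-0.729 -0.885  0.11 ]
```

```bash

python3 -m creep '[[-0.25,-0.3,0,0,0,0,0],[-0.5,-0.6,0,0,0,0,0],[-0.7,-1,0,0,0,0,0],[-0.7,-1,0,0,0,0,0],[-0.7,-1,0,0,0,0,0]]' | grep -E 'position|ft'
python3 - <<'E'
from h import *
p,d,X,S=fronts();cv2.imwrite('pics/w10.png',p)
# gaps across the row on the plate tops in front of the hood, and z spread
k=(d.ravel()>0)&(S[:,0]>-21)&(S[:,0]<-17)&(S[:,1]>-110)&(S[:,1]<190)
h=[(y,np.percentile(X[k&(abs(S[:,1]-y)<1),2],50).round()) for y in range(-96,180,2) if (k&(abs(S[:,1]-y)<1)).sum()>2]
print('\nlow',[a for a in h if abs(a[1]-113)>3])
# clamp pad / carriage through hood: colours dark vs light along x=83, rays to z=105
P=np.array(env.sense()['position']);E=wristE();m=camera_model('wrist');K=m['K']
iE=np.linalg.inv(E)
for x,z in((83,131),):
    row=[]
    for y in range(-165,-70,3):
        q=K@(iE@np.r_[M@[x,y]+t,z,1])[:3];u,v=(q[:2]/q[2]).round().astype(int)
        if 0<=u<512 and 0<=v<384: row.append((y,int(p[v,u].mean())))
    print(row)
E
```

```text
position: [459.9, 26.3, 201.5]
ft_force: [0.3, -1.1, -0.3]
t 26.3 S [-87.8  13.5] z 201.5 yaw-th 0.42 rp [180.  -0.] F [ 0.3 -1.1 -0.3] gap 0.6 j [0.18, 0.08, -0.4, 2.03, 0.04, 1.04, -1.89]
-90 ; -82 [-21.3 -19.3]; -74 [-20.4 -19.4]; -66 [-21.4 -19.5]; -58 [-20.5 -19.5]; -50 [-20.6 -19.6]; -42 [-21.5 -19.7]; -34 [-21.6 -19.7]; -26 [-21.7 -19.8]; -18 [-21.7 -19.8]; -10 [-21.8 -19.9]; -2 [-20.9 -19.9]; 6 [-21.  -19.1]; 14 [-21.  -19.1]; 22 [-21.1 -19.2]; 30 [-20.2 -18.3]; 38 [-20.3 -18.4]; 46 [-20.3 -18.4]; 54 [-20.4 -18.5]; 62 [-20.4 -18.5]; 70 [-20.5 -18.6]; 78 [-20.6 -18.7]; 86 [-19.7 -18.7]; 94 [-19.7 -17.8]; 102 [-19.8 -17.9]; 110 [-19.8 -17.9]; 118 [-19.9 -18. ]; 126 [-20.  -18.1]; 134 [-20.1 -19.1]; 142 [-20.1 -19.1]; 150 [-20.2 -18.3]; 158 [-19.3 -17.3]; 166 [-18.4 -17.4]; 174 ; 
low [(172, np.float64(90.0))]
[(-165, 78), (-162, 145), (-159, 145), (-156, 145), (-153, 146), (-150, 110), (-147, 111), (-144, 112), (-141, 112), (-138, 113), (-135, 64), (-132, 63), (-129, 64), (-126, 61), (-123, 60), (-120, 60), (-117, 60), (-114, 61), (-111, 59), (-108, 111), (-105, 119), (-102, 119), (-99, 99), (-96, 115), (-93, 120), (-90, 119), (-87, 120), (-84, 105), (-81, 100), (-78, 131), (-75, 93), (-72, 91)]
```

The row is tight and flat. The fronts run 1.5-2 mm across my frame, so I'll compare that slope with the hood's front edge and the platform edge in the same view.

```bash
python3 - <<'E'
from h import *
E=wristE();p,d=snapshot('wrist');K=camera_model('wrist')['K']
v,u=np.mgrid[0:384,0:512];X=np.c_[u.ravel(),v.ravel(),np.ones(u.size)]@np.linalg.inv(K).T*d.reshape(-1,1);X=X@E[:3,:3].T+E[:3,3];S=(X[:,:2]-t)@M
def edge(name,z,tol,lo,hi,ys):
    k=(abs(X[:,2]-z)<tol)&(S[:,0]>lo)&(S[:,0]<hi);o=[]
    for y in ys:
        q=np.sort(S[k&(abs(S[:,1]-y)<2),0])
        if len(q)>6:o.append((y,q[2]))
    o=np.array(o);c=np.polyfit(o[:,0],o[:,1],1);r=o[:,1]-np.polyval(c,o[:,0]);g=abs(r)<1.5;c=np.polyfit(o[g,0],o[g,1],1)
    print(name,len(o),g.sum(),'slope deg',np.degrees(c[0]).round(3),'at0',c[1].round(1),'rms',r[g].std().round(2))
edge('hood',157,6,0,60,range(-145,186,4))
edge('plates',113,3,-40,10,range(-84,168,4))
edge('R',113,3,-40,10,range(-84,-4,4));edge('M',113,3,-40,10,range(4,82,4));edge('L',113,3,-40,10,range(90,166,4))
edge('platform',72,3,-140,-100,range(-190,190,4))
E
```

```text
hood 83 83 slope deg 0.524 at0 21.2 rms 0.06
plates 63 63 slope deg 0.543 at0 -21.1 rms 0.41
R 20 20 slope deg 0.188 at0 -21.6 rms 0.38
M 20 20 slope deg -0.288 at0 -20.2 rms 0.01
L 19 19 slope deg -0.285 at0 -19.3 rms 0.01
platform 95 95 slope deg 0.513 at0 -124.8 rms 0.47
```

The hood edge (0.52°), platform edge (0.51°) and row (0.54°) are parallel, so the row is flush with the rail and the slope was only my frame's yaw error. Handing in.

```bash
python3 -c "
from rig import ticket
print(ticket.sign_off())"
```

```text
the job is handed in; nothing more can be done
None
```

I handed the job in at about 26 s: the three plates are in a tight row, flush with the back rail and up against the left stop, and the clamp is closed on the end of the row at about 0.024 m; no verdict came back.

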